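Fill and lock the die cassette

TASK

Top up the green die cassette: push in and turn back (anticlockwise) its two locked quarter-turn studs and slide the keeper strip fully open, then put a spare die block, seated flat, into every empty cell, leaving the blocks already in it where they are. With all five cells full, slide the strip fully home again and push in and turn each stud clockwise until it springs back a little and locks. Leave the hammer and the magnet alone.

Things in the scene. Friction and masses are not known exactly. Their poses are not given: they have to be found in the camera images.
- cassette: green die cassette fixed to the bench: base plate 144 x 380 x 8 mm with five open cells in a row along its own y and a dark block 32 mm high at each end of the row. Origin under the centre of the row of cells; +x points away from the cells towards the keeper strip, z up; the cells' long way is its x.
- cell0 (a point): centre of the floor of cell 0 (cells counted from the cassette's -y end, 49 mm apart), axes as the cassette's. Cell opening 82 (x) x 44 (y) mm, floor 8 mm above the bench, walls 16 mm high and 5 mm thick; a seated block has its origin here, its own x along the cell's x, and its foot stands 4 mm above the walls.
- cell1 (a point): centre of the floor of cell 1 (cells counted from the cassette's -y end, 49 mm apart), axes as the cassette's. Cell opening 82 (x) x 44 (y) mm, floor 8 mm above the bench, walls 16 mm high and 5 mm thick; a seated block has its origin here, its own x along the cell's x, and its foot stands 4 mm above the walls.
- cell2 (a point): centre of the floor of cell 2 (cells counted from the cassette's -y end, 49 mm apart), axes as the cassette's. Cell opening 82 (x) x 44 (y) mm, floor 8 mm above the bench, walls 16 mm high and 5 mm thick; a seated block has its origin here, its own x along the cell's x, and its foot stands 4 mm above the walls.
- cell3 (a point): centre of the floor of cell 3 (cells counted from the cassette's -y end, 49 mm apart), axes as the cassette's. Cell opening 82 (x) x 44 (y) mm, floor 8 mm above the bench, walls 16 mm high and 5 mm thick; a seated block has its origin here, its own x along the cell's x, and its foot stands 4 mm above the walls.
- cell4 (a point): centre of the floor of cell 4 (cells counted from the cassette's -y end, 49 mm apart), axes as the cassette's. Cell opening 82 (x) x 44 (y) mm, floor 8 mm above the bench, walls 16 mm high and 5 mm thick; a seated block has its origin here, its own x along the cell's x, and its foot stands 4 mm above the walls.
- die0: steel die block, an inverted T: flat foot 74 (own x) x 36 (own y) x 20 mm high, with an upright tang in the middle of it, 20 (own x) x 36 (own y) x 32 mm high (52 mm in all); about 0.45 kg. Origin at the centre of its underside, z up through the tang. All die blocks are alike, and either way round (half a turn) is the same. If present, it already sits in cell 0 at the start and stays there.
- die1: steel die block, an inverted T: flat foot 74 (own x) x 36 (own y) x 20 mm high, with an upright tang in the middle of it, 20 (own x) x 36 (own y) x 32 mm high (52 mm in all); about 0.45 kg. Origin at the centre of its underside, z up through the tang. All die blocks are alike, and either way round (half a turn) is the same. If present, it already sits in cell 1 at the start and stays there.
- die2: steel die block, an inverted T: flat foot 74 (own x) x 36 (own y) x 20 mm high, with an upright tang in the middle of it, 20 (own x) x 36 (own y) x 32 mm high (52 mm in all); about 0.45 kg. Origin at the centre of its underside, z up through the tang. All die blocks are alike, and either way round (half a turn) is the same. If present, it already sits in cell 2 at the start and stays there.
- die3: steel die block, an inverted T: flat foot 74 (own x) x 36 (own y) x 20 mm high, with an upright tang in the middle of it, 20 (own x) x 36 (own y) x 32 mm high (52 mm in all); about 0.45 kg. Origin at the centre of its underside, z up through the tang. All die blocks are alike, and either way round (half a turn) is the same. If present, it already sits in cell 3 at the start and stays there.
- die4: steel die block, an inverted T: flat foot 74 (own x) x 36 (own y) x 20 mm high, with an upright tang in the middle of it, 20 (own x) x 36 (own y) x 32 mm high (52 mm in all); about 0.45 kg. Origin at the centre of its underside, z up through the tang. All die blocks are alike, and either way round (half a turn) is the same. If present, it already sits in cell 4 at the start and stays there.
- spare0: steel die block, an inverted T: flat foot 74 (own x) x 36 (own y) x 20 mm high, with an upright tang in the middle of it, 20 (own x) x 36 (own y) x 32 mm high (52 mm in all); about 0.45 kg. Origin at the centre of its underside, z up through the tang. All die blocks are alike, and either way round (half a turn) is the same. A spare, standing on the bench at the start.
- spare1: steel die block, an inverted T: flat foot 74 (own x) x 36 (own y) x 20 mm high, with an upright tang in the middle of it, 20 (own x) x 36 (own y) x 32 mm high (52 mm in all); about 0.45 kg. Origin at the centre of its underside, z up through the tang. All die blocks are alike, and either way round (half a turn) is the same. A spare, standing on the bench at the start.
- spare2: steel die block, an inverted T: flat foot 74 (own x) x 36 (own y) x 20 mm high, with an upright tang in the middle of it, 20 (own x) x 36 (own y) x 32 mm high (52 mm in all); about 0.45 kg. Origin at the centre of its underside, z up through the tang. All die blocks are alike, and either way round (half a turn) is the same. A spare, standing on the bench at the start.
- spare3: steel die block, an inverted T: flat foot 74 (own x) x 36 (own y) x 20 mm high, with an upright tang in the middle of it, 20 (own x) x 36 (own y) x 32 mm high (52 mm in all); about 0.45 kg. Origin at the centre of its underside, z up through the tang. All die blocks are alike, and either way round (half a turn) is the same. A spare, standing on the bench at the start.
- strip (a joint): keeper strip, a steel flat 40 (x) x 380 (y) x 8 mm along the far (+x) ends of the cells, underside 33 mm above the bench, carrying both studs; slide in m: 0.036 = home (the start), against its stop, near edge 16 mm from the cells' centre line, over the blocks' feet; 0 = open, slid to the cassette's +x, clear of the cells. It drags with 3 N, stays where left; a locked stud bolts it.
- wing_left (a point): top centre of the black wing of the quarter-turn stud at the strip's +y end, 158 mm from the strip's middle: a bar 60 (point y) x 14 (point x) x 30 mm high, top 97 mm above the bench when the stud is out; under it a 34 mm disc 4 mm thick, then 22 mm of shaft and collar down to the strip. The point turns with the wing, about the vertical through this point.
- push_left (a joint): how far the left stud is pushed down, in m: 0 = sprung out, 0.011 = bottom; the spring needs about 6 N at the start and 12 N at the bottom. It can go in more than 2 mm only when the strip is home (within about 1.5 mm). Locked (the start), it stays at 0.003 to 0.004; unlocked it springs out and frees the strip.
- turn_left (a joint): turn of the left stud, in rad, clockwise seen from above: 0 = unlocked, wing along the strip; 1.4 = stop, wing across it (the start, about). It turns only while pushed in 8 mm or more, either way; past about 1.2 it springs back to 3 to 4 mm and is caught: locked. Let go on the way, it stays at about 8 mm and can be taken again.
- wing_right (a point): top centre of the black wing of the quarter-turn stud at the strip's -y end, 158 mm from the strip's middle: a bar 60 (point y) x 14 (point x) x 30 mm high, top 97 mm above the bench when the stud is out; under it a 34 mm disc 4 mm thick, then 22 mm of shaft and collar down to the strip. The point turns with the wing, about the vertical through this point.
- push_right (a joint): how far the right stud is pushed down, in m: 0 = sprung out, 0.011 = bottom; the spring needs about 6 N at the start and 12 N at the bottom. It can go in more than 2 mm only when the strip is home (within about 1.5 mm). Locked (the start), it stays at 0.003 to 0.004; unlocked it springs out and frees the strip.
- turn_right (a joint): turn of the right stud, in rad, clockwise seen from above: 0 = unlocked, wing along the strip; 1.4 = stop, wing across it (the start, about). It turns only while pushed in 8 mm or more, either way; past about 1.2 it springs back to 3 to 4 mm and is caught: locked. Let go on the way, it stays at about 8 mm and can be taken again.
- hammer: hammer, 300 mm long, lying on the bench; bystander. Origin under its middle.
- angle_magnet: red square welding magnet 90 x 90 mm, 30 mm high; bystander. Origin at the centre of its underside.
Things that resemble listed ones, but are neither listed nor needed, are in the scene too. What is shaped like the spare0 but black, pink or turquoise is not meant.

How it is judged:
On the way, in this order (a step that is already met when the one before it is completed fails the run):
1. the keeper strip is unlocked and fully open (value of joint strip below 0.006 m), for 0.2 s.
2. all five cells hold a block, seated flat and at rest, with the strip still open (((distance between die0 and cell0 below 0.009 m and angle between die0's own z axis and vertical below 0.08 rad and linear speed of die0 below 0.03 m/s) or (distance between spare0 and cell0 below 0.009 m and angle between spare0's own z axis and vertical below 0.08 rad and linear speed of spare0 below 0.03 m/s) or (distance between spare1 and cell0 below 0.009 m and angle between spare1's own z axis and vertical below 0.08 rad and linear speed of spare1 below 0.03 m/s) or (distance between spare2 and cell0 below 0.009 m and angle between spare2's own z axis and vertical below 0.08 rad and linear speed of spare2 below 0.03 m/s) or (distance between spare3 and cell0 below 0.009 m and angle between spare3's own z axis and vertical below 0.08 rad and linear speed of spare3 below 0.03 m/s)) and ((distance between die1 and cell1 below 0.009 m and angle between die1's own z axis and vertical below 0.08 rad and linear speed of die1 below 0.03 m/s) or (distance between spare0 and cell1 below 0.009 m and angle between spare0's own z axis and vertical below 0.08 rad and linear speed of spare0 below 0.03 m/s) or (distance between spare1 and cell1 below 0.009 m and angle between spare1's own z axis and vertical below 0.08 rad and linear speed of spare1 below 0.03 m/s) or (distance between spare2 and cell1 below 0.009 m and angle between spare2's own z axis and vertical below 0.08 rad and linear speed of spare2 below 0.03 m/s) or (distance between spare3 and cell1 below 0.009 m and angle between spare3's own z axis and vertical below 0.08 rad and linear speed of spare3 below 0.03 m/s)) and ((distance between die2 and cell2 below 0.009 m and angle between die2's own z axis and vertical below 0.08 rad and linear speed of die2 below 0.03 m/s) or (distance between spare0 and cell2 below 0.009 m and angle between spare0's own z axis and vertical below 0.08 rad and linear speed of spare0 below 0.03 m/s) or (distance between spare1 and cell2 below 0.009 m and angle between spare1's own z axis and vertical below 0.08 rad and linear speed of spare1 below 0.03 m/s) or (distance between spare2 and cell2 below 0.009 m and angle between spare2's own z axis and vertical below 0.08 rad and linear speed of spare2 below 0.03 m/s) or (distance between spare3 and cell2 below 0.009 m and angle between spare3's own z axis and vertical below 0.08 rad and linear speed of spare3 below 0.03 m/s)) and ((distance between die3 and cell3 below 0.009 m and angle between die3's own z axis and vertical below 0.08 rad and linear speed of die3 below 0.03 m/s) or (distance between spare0 and cell3 below 0.009 m and angle between spare0's own z axis and vertical below 0.08 rad and linear speed of spare0 below 0.03 m/s) or (distance between spare1 and cell3 below 0.009 m and angle between spare1's own z axis and vertical below 0.08 rad and linear speed of spare1 below 0.03 m/s) or (distance between spare2 and cell3 below 0.009 m and angle between spare2's own z axis and vertical below 0.08 rad and linear speed of spare2 below 0.03 m/s) or (distance between spare3 and cell3 below 0.009 m and angle between spare3's own z axis and vertical below 0.08 rad and linear speed of spare3 below 0.03 m/s)) and ((distance between die4 and cell4 below 0.009 m and angle between die4's own z axis and vertical below 0.08 rad and linear speed of die4 below 0.03 m/s) or (distance between spare0 and cell4 below 0.009 m and angle between spare0's own z axis and vertical below 0.08 rad and linear speed of spare0 below 0.03 m/s) or (distance between spare1 and cell4 below 0.009 m and angle between spare1's own z axis and vertical below 0.08 rad and linear speed of spare1 below 0.03 m/s) or (distance between spare2 and cell4 below 0.009 m and angle between spare2's own z axis and vertical below 0.08 rad and linear speed of spare2 below 0.03 m/s) or (distance between spare3 and cell4 below 0.009 m and angle between spare3's own z axis and vertical below 0.08 rad and linear speed of spare3 below 0.03 m/s)) and value of joint strip below 0.02 m), for 0.2 s.
3. the keeper strip is fully home (value of joint strip above 0.033 m), for 0.2 s.
At the end, for the whole second after the job is handed in: Every cell holds a die block standing flat on the cell floor (origin within 9 mm of the cell's, tilt under 0.08 rad) and at rest, the strip is home (joint above 0.033), and both studs are locked: turned past 1.1 rad and sprung back to between 2 and 6 mm in (((distance between die0 and cell0 below 0.009 m and angle between die0's own z axis and vertical below 0.08 rad and linear speed of die0 below 0.03 m/s) or (distance between spare0 and cell0 below 0.009 m and angle between spare0's own z axis and vertical below 0.08 rad and linear speed of spare0 below 0.03 m/s) or (distance between spare1 and cell0 below 0.009 m and angle between spare1's own z axis and vertical below 0.08 rad and linear speed of spare1 below 0.03 m/s) or (distance between spare2 and cell0 below 0.009 m and angle between spare2's own z axis and vertical below 0.08 rad and linear speed of spare2 below 0.03 m/s) or (distance between spare3 and cell0 below 0.009 m and angle between spare3's own z axis and vertical below 0.08 rad and linear speed of spare3 below 0.03 m/s)) and ((distance between die1 and cell1 below 0.009 m and angle between die1's own z axis and vertical below 0.08 rad and linear speed of die1 below 0.03 m/s) or (distance between spare0 and cell1 below 0.009 m and angle between spare0's own z axis and vertical below 0.08 rad and linear speed of spare0 below 0.03 m/s) or (distance between spare1 and cell1 below 0.009 m and angle between spare1's own z axis and vertical below 0.08 rad and linear speed of spare1 below 0.03 m/s) or (distance between spare2 and cell1 below 0.009 m and angle between spare2's own z axis and vertical below 0.08 rad and linear speed of spare2 below 0.03 m/s) or (distance between spare3 and cell1 below 0.009 m and angle between spare3's own z axis and vertical below 0.08 rad and linear speed of spare3 below 0.03 m/s)) and ((distance between die2 and cell2 below 0.009 m and angle between die2's own z axis and vertical below 0.08 rad and linear speed of die2 below 0.03 m/s) or (distance between spare0 and cell2 below 0.009 m and angle between spare0's own z axis and vertical below 0.08 rad and linear speed of spare0 below 0.03 m/s) or (distance between spare1 and cell2 below 0.009 m and angle between spare1's own z axis and vertical below 0.08 rad and linear speed of spare1 below 0.03 m/s) or (distance between spare2 and cell2 below 0.009 m and angle between spare2's own z axis and vertical below 0.08 rad and linear speed of spare2 below 0.03 m/s) or (distance between spare3 and cell2 below 0.009 m and angle between spare3's own z axis and vertical below 0.08 rad and linear speed of spare3 below 0.03 m/s)) and ((distance between die3 and cell3 below 0.009 m and angle between die3's own z axis and vertical below 0.08 rad and linear speed of die3 below 0.03 m/s) or (distance between spare0 and cell3 below 0.009 m and angle between spare0's own z axis and vertical below 0.08 rad and linear speed of spare0 below 0.03 m/s) or (distance between spare1 and cell3 below 0.009 m and angle between spare1's own z axis and vertical below 0.08 rad and linear speed of spare1 below 0.03 m/s) or (distance between spare2 and cell3 below 0.009 m and angle between spare2's own z axis and vertical below 0.08 rad and linear speed of spare2 below 0.03 m/s) or (distance between spare3 and cell3 below 0.009 m and angle between spare3's own z axis and vertical below 0.08 rad and linear speed of spare3 below 0.03 m/s)) and ((distance between die4 and cell4 below 0.009 m and angle between die4's own z axis and vertical below 0.08 rad and linear speed of die4 below 0.03 m/s) or (distance between spare0 and cell4 below 0.009 m and angle between spare0's own z axis and vertical below 0.08 rad and linear speed of spare0 below 0.03 m/s) or (distance between spare1 and cell4 below 0.009 m and angle between spare1's own z axis and vertical below 0.08 rad and linear speed of spare1 below 0.03 m/s) or (distance between spare2 and cell4 below 0.009 m and angle between spare2's own z axis and vertical below 0.08 rad and linear speed of spare2 below 0.03 m/s) or (distance between spare3 and cell4 below 0.009 m and angle between spare3's own z axis and vertical below 0.08 rad and linear speed of spare3 below 0.03 m/s)) and value of joint strip above 0.033 m and value of joint each of turn_left, turn_right above 1.1 rad and value of joint push_left between 0.002 and 0.006 m and value of joint push_right between 0.002 and 0.006 m); the robot touches nothing.
It fails at once if a block that was already in the cassette is shifted by more than 30 mm (distance of any of die0, die1, die2, die3, die4 from where it was at the start of the episode above 0.03 m).
It fails at once if a bystander is shifted by more than 40 mm (distance of any of hammer, angle_magnet from where it was at the start of the episode above 0.04 m).
Of die0, die1, die2, die3, die4 only 1 to 3 are there at a start; the rules pass over those that are not, and their reading is None.
At some moment in a run one of spare0, spare1, spare2, spare3 may be knocked a few centimetres aside while the robot is not near it.
Once in a run the grip may slacken for a moment while it holds something.
It also fails if it takes over 210 s, if anything falls off the work surface, if the arm or the gripper's body presses on something with over 40 N, if the wrist force passes 120 N, or if a joint passes its speed limit or range.

ROBOT

A 6-joint arm with a two-finger parallel gripper is mounted at the origin on the work surface. World frame = base frame: x ahead of the robot, y to its left, z up, the work surface at z = 0. Lengths are in m, angles in rad, forces in N, time in s.
With the tool pointing down it reaches from about 0.35 to 0.95 m from the base axis. Payload 17.4 kg.
Tool frame: the origin (TCP) lies midway between the tips of the shut fingers; the grasp point (between the pads) lies 19 mm behind it (grip_point_offset is the distance from the TCP to the grasp point, in m); z points along the fingers, y is the line along which they close (so a half turn about z gives the same grasp; the last joint's range is limited). The gripper opens to 93 mm and grips with 3 to 60 N. Pads are 15 mm wide; open, the fingers measure 128 mm over their backs; the gripper's body (75 mm by 188 mm) begins 65 mm behind the grasp point.
Start: joints at [-1.139, 0.116, 1.442, -0, 1.584, -0.038], TCP at [0.306, -0.602, 0.219] pointing down, gripper open.
Joint ranges: [-2.83, 2.83], [-0.83, 2.19], [0.07, 2.5], [-1.14, 4.28], [0.01, 3], [-2.97, 2.97]. Speed limits (rad/s): [1.89, 1.89, 2.22, 3.14, 3.14, 3.14].

INTERFACE

Orientations are given as a unit quaternion [x, y, z, w].
In Python, from cell import goto, move_straight, move_j, open_gripper, close, dwell, ik, capture, camera_model, PlanningError, close_job, get_clock, get_qpos, get_joint_vel, get_joint_efforts, get_eef_pos, get_orientation, get_ft_force, get_ft_torque, get_opening, get_grip_force, grip_point_offset gives the robot as it stands. Calls block until the motion is done:
- goto(position, orientation): joint-space move of the TCP to a pose.
- move_straight(position, rotation=None, vel=0.15, stop_force=None): straight line of the TCP; rotation=None keeps the orientation; vel is the mean speed in m/s. With stop_force (N) it stops when the force on the tool has changed by that much, and returns True; else False.
- move_j(angles): joint-space move.
- open_gripper() and close(grasp_force=None): open the fingers fully, or close them until they stop; grasp_force is the grip in N (None keeps the last).
- dwell(seconds).
- ik(position, orientation): joint angles nearest the present ones, or None.
- capture(name): name is "scene" or "top" or "wrist"; returns the picture (420x560x3 uint8, red, green, blue); there is no depth.
- camera_model(name): a dict with "fx", "fy", "cx", "cy" (pixels), "k1" (the pictures are not rectified: a ray, as slopes to the right and down, at radius r is drawn at 1 + k1 r^2 times it, then the intrinsics apply), "R" (3x3) and "t" (3): a world point X has camera coordinates R X + t. Camera axes: x right, y down, z forward; pixel columns grow to the right and rows downward; lengths in m; the calibration is good to about 2 mm. A picture is of the moment at which its call begins: read the wrist's pose just before it. camera_model takes no time and is no camera call; for the wrist camera it gives the pose at the moment of the call.
A pose or a line that the arm cannot do raises PlanningError and nothing moves.
- close_job(): hands the job in; it is judged then, once.
Readings, each from a call of its own:
- get_clock(): time.
- get_qpos(): joint angles.
- get_joint_vel(): joint speeds.
- get_joint_efforts(): joint torques, N m.
- get_eef_pos(): TCP position.
- get_orientation(): TCP orientation.
- get_ft_force(): force on the tool from outside, world axes, zero at the start.
- get_ft_torque(): the same for the moment, N m.
- get_opening(): finger opening in m.
- get_grip_force(): force on a finger pad.
Only numpy, scipy, OpenCV 4.12 (cv2) and the standard library are available. Lean on these libraries where they do the work, as an engineer would, in place of code of your own. Each camera call takes 0.05 s, during which the arm holds its last target. There are 200 camera calls.

## Working session

There is one attempt and no reset: what is moved stays moved. The work goes in short steps, each a Python script; the robot and the scene stay as the last script left them, time stands still between calls to the robot, and variables do not carry over. Pictures are saved under pics/ and viewed, at most 14 in all, crops included, and the job is handed in when it is done.

```bash
ls; mkdir -p pics; python3 - <<'E'
from cell import *
import cv2,numpy as np
for n in ("scene","top"):
    im=capture(n); cv2.imwrite(f"pics/{n}0.png",im[:,:,::-1])
    m=camera_model(n); print(n,{k:np.round(v,4).tolist() for k,v in m.items()})
print(get_orientation(),get_clock(),grip_point_offset if not callable(grip_point_offset) else grip_point_offset())
E
```

```text
pics
scene {'fx': 392.1396, 'fy': 392.1396, 'cx': 279.5292, 'cy': 214.6323, 'k1': -0.0072, 'R': [[-0.4415, 0.8972, -0.004], [0.6009, 0.2924, -0.7439], [-0.6663, -0.3309, -0.6682]], 't': [0.2933, -0.1906, 1.3439]}
top {'fx': 412.9292, 'fy': 412.9292, 'cx': 281.1879, 'cy': 209.161, 'k1': -0.0638, 'R': [[0.0083, -0.9996, -0.0265], [-0.9989, -0.007, -0.0474], [0.0472, 0.0268, -0.9985]], 't': [-0.0727, 0.4901, 0.9836]}
[ 9.72536613e-01  2.32749328e-01 -1.17775630e-04 -5.21607057e-04] 0.1 0.0188
```

View pics/top0.png

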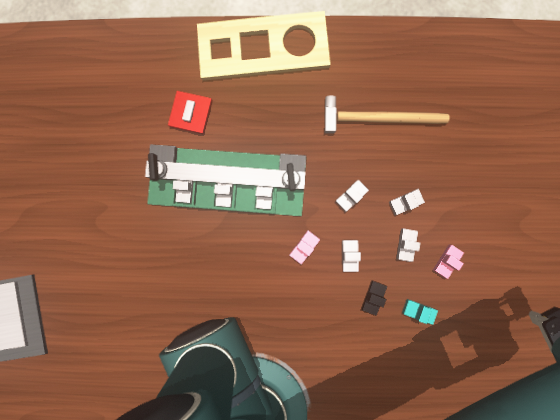

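View pics/scene0.png

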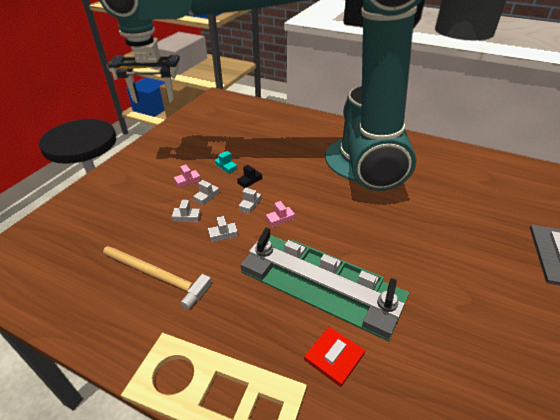

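Top picture: the cassette is at about (228,181) with its strip on the far side. Blocks sit in cells 4, 2 and 0 at (183,192), (223,196) and (264,198), so cells 3 and 1 look empty. Four pieces could be spares: (352,195), (408,202), (351,256) and (408,245). The lookalikes are pink (305,247) and (449,261), black (375,298) and turquoise (421,312), so they are out. I'll check this in enlarged crops.

```bash
cat > h.py <<'E'
from cell import *
import cv2,numpy as np
from scipy.spatial.transform import Rotation as Ro
def px2w(m,u,v,z):
    d=np.array([(u-m["cx"])/m["fx"],(v-m["cy"])/m["fy"]]); s=d.copy()
    for _ in range(20): s=d/(1+m["k1"]*(s@s))
    R=np.array(m["R"]);o=-R.T@np.array(m["t"]); r=R.T@np.array([s[0],s[1],1])
    return o+r*(z-o[2])/r[2]
def w2px(m,X):
    c=np.array(m["R"])@np.asarray(X,float)+np.array(m["t"]); s=c[:2]/c[2]; s=s*(1+m["k1"]*(s@s))
    return np.array([m["cx"]+m["fx"]*s[0],m["cy"]+m["fy"]*s[1]])
def down(a):
    "tool pointing down, finger-closing line (tool y) along world angle a (mod pi)"
    best=None
    for k in (0,np.pi):
        y=np.array([np.cos(a+k),np.sin(a+k),0]);z=np.array([0,0,-1.])
        q=Ro.from_matrix(np.c_[np.cross(y,z),y,z]).as_quat()
        yield q
E
python3 - <<'E'
from h import *
t=cv2.imread("pics/top0.png")
a=cv2.resize(t[135:225,138:318],None,fx=4.4,fy=4.4,interpolation=cv2.INTER_CUBIC); cv2.imwrite("pics/cas.png",a)
a=cv2.resize(t[175:285,280:480],None,fx=4,fy=4,interpolation=cv2.INTER_CUBIC); cv2.imwrite("pics/sp.png",a)
E
```

```text
(no output)
```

View pics/cas.png

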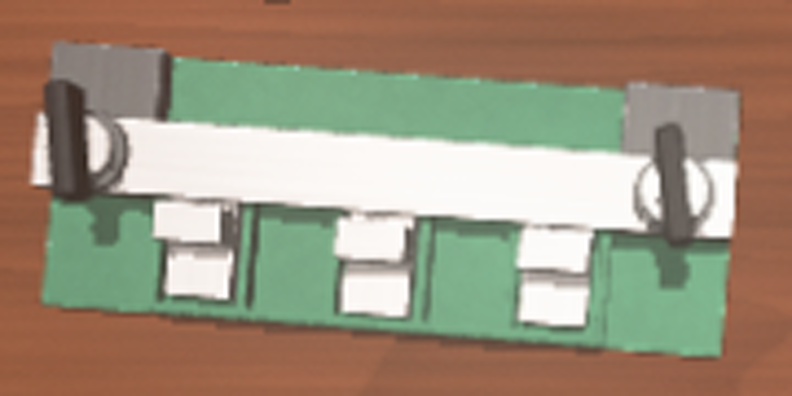

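View pics/sp.png

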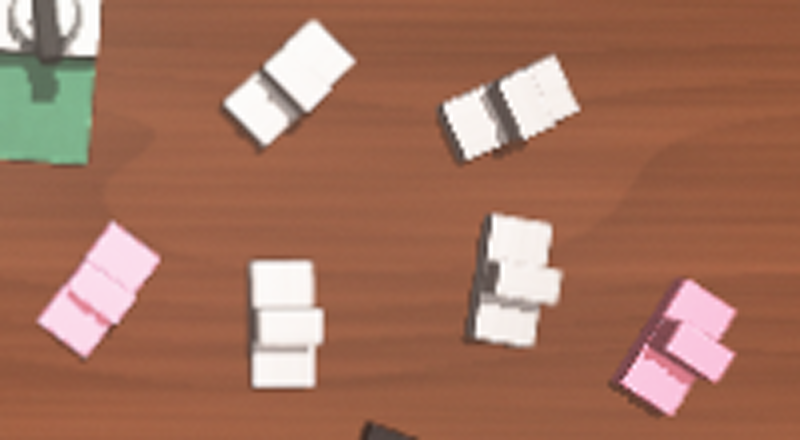

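The crops confirm it: the three blocks leave cells 1 and 3 empty. White spares are at about (352,196), (407,202), (351,256) and (408,245). Wings are across the strip, i.e. locked. Next, measure poses and take a wrist view.

```bash
cat >> h.py <<'E'
def quat(a,ends=None,pos=None):
    "orientation (of the two) with IK and last joint nearest its middle, over all yaw angles a (list)"
    al=np.atleast_1d(a); c=[]
    for k in (0,1):
        qs=[list(down(x))[k] for x in al]; js=[ik(pos,q) for q in qs]
        if all(j is not None for j in js): c.append((max(abs(j[5]) for j in js),qs))
    return min(c,key=lambda x:x[0])[1]
E
python3 - <<'E'
from h import *
m=camera_model("top")
C=lambda u,v,z:px2w(m,138+u/4.4-.5+.5/4.4,135+v/4.4-.5+.5/4.4,z)
pl=np.array([C(55,43,.008),C(42,303,.008),C(720,356,.008),C(740,90,.008)])
print("plate",pl.round(3).tolist())
for a,b in((0,1),(1,2),(2,3),(3,0)): print(np.linalg.norm(pl[a]-pl[b]).round(4),np.degrees(np.arctan2(*(pl[a]-pl[b])[1::-1])).round(2))
print("center",pl.mean(0))
print("wings",C(64,85,.0935),C(76,190,.0635),C(668,127,.0935),C(680,240,.0635))
S=lambda u,v,z:px2w(m,280+u/4-.375,175+v/4-.375,z)
for n,p in dict(A=[(222,103),(262,151)],B=[(440,105),(464,161)],Cc=[(250,261),(314,261),(315,387),(252,387)],D=[(491,213),(551,223),(533,347),(475,340)]).items(): print(n,np.round([S(*q,.02)[:2] for q in p],3).tolist())
print(get_eef_pos(),{k:np.round(v,3).tolist() for k,v in camera_model("wrist").items()})
p=np.array([.55,-.05,.36]); q=quat([0,np.pi/2],pos=p); print(q,ik(p,q[0]),ik(p,q[1]))
E
```

```text
plate [[0.649, 0.257, 0.008], [0.502, 0.26, 0.008], [0.476, -0.117, 0.008], [0.623, -0.128, 0.008]]
0.1465 -1.34
0.3785 85.96
0.1473 176.03
0.3853 -93.9
center [0.56247996 0.06804425 0.008     ]
wings [0.60949957 0.22117734 0.0935    ] [0.55902696 0.22360418 0.0635    ] [ 0.58838068 -0.08860701  0.0935    ] [ 0.53408308 -0.09502477  0.0635    ]
A [[0.512, -0.198], [0.484, -0.221]]
B [[0.512, -0.327], [0.479, -0.341]]
Cc [[0.418, -0.214], [0.419, -0.252], [0.344, -0.253], [0.344, -0.216]]
D [[0.448, -0.357], [0.442, -0.393], [0.369, -0.382], [0.373, -0.348]]
[ 0.30548571 -0.60169479  0.21798445] {'fx': 329.901, 'fy': 329.901, 'cx': 278.835, 'cy': 209.251, 'k1': -0.074, 'R': [[0.452, -0.892, -0.001], [-0.862, -0.438, 0.256], [-0.229, -0.115, -0.967]], 't': [-0.673, -0.03, 0.39]}
[array([0.70710678, 0.70710678, 0.        , 0.        ]), array([3.061617e-17, 1.000000e+00, 0.000000e+00, 0.000000e+00])] [-1.36849540e-01 -1.52788862e-01  1.48031661e+00 -4.44089210e-16
  1.81406490e+00 -1.36849540e-01] [-1.36849540e-01 -1.52788862e-01  1.48031661e+00 -4.44089210e-16
  1.81406490e+00 -1.70764587e+00]
```

```bash
python3 - <<'E'
from h import *
p=np.array([.56,.066,.36]); q=quat(np.radians(85.8),pos=p)[0]
goto(p,q); dwell(.3)
m=camera_model("wrist"); im=capture("wrist"); cv2.imwrite("pics/w1.png",im[:,:,::-1])
import pickle; pickle.dump(m,open("w1.pkl","wb"))
R=m["R"]; print("cam at",-R.T@m["t"],"axis",R[2],"clock",get_clock())
o=np.array([.5368,.0679,0]); r=Ro.from_euler("z",-4.2,degrees=True)
for n,X in dict(wl=(.036,.158,.0935),wr=(.036,-.158,.0935),c0=(0,-.098,.06),c2=(0,0,.06),c4=(0,.098,.06),pl=(0,0,.008)).items(): print(n,w2px(m,o+r.apply(X)).round(1))
E
```

```text
cam at [0.48876675 0.07198901 0.52551411] axis [ 0.25567062 -0.01881651 -0.96658082] clock 3.025
wl [395.9 187.3]
wr [160.9 187.5]
c0 [208.8 157.7]
c2 [278.4 157.4]
c4 [348.  157.6]
pl [278.4 154. ]
```

View pics/w1.png

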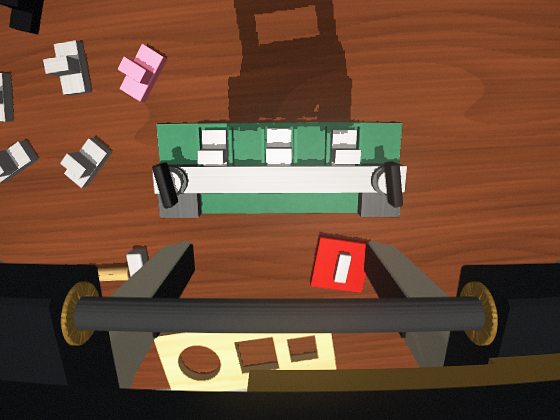

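Wrist view: wings at about (166,185) and (394,184), tangs at (212,156), (279,155) and (347,156). This agrees with the model to 1–3 px. I'll fit it more tightly from an enlargement.

```bash
python3 - <<'E'
from h import *
t=cv2.imread("pics/w1.png")
a=cv2.resize(t[115:225,145:235],None,fx=4.4,fy=4.4,interpolation=cv2.INTER_CUBIC)
b=cv2.resize(t[115:225,325:415],None,fx=4.4,fy=4.4,interpolation=cv2.INTER_CUBIC)
cv2.imwrite("pics/w1c.png",np.hstack([a,b])); print(a.shape)
E
```

```text
(484, 396, 3)
```

View pics/w1c.png

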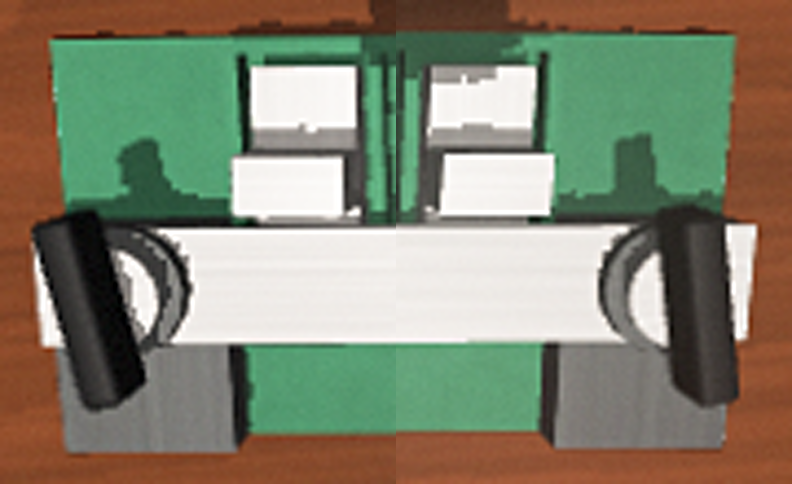

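```bash
python3 - <<'E'
from h import *
import pickle
from scipy.optimize import least_squares
m=pickle.load(open("w1.pkl","rb"))
f=lambda u,v:(144.6+u/4.4 if u<396 else 324.6+(u-396)/4.4,114.6+v/4.4)
F=[((.016,-.19,.041),f(36,225)),((.016,.19,.041),f(756,226)),((.056,-.19,.041),f(43,345)),((.056,.19,.041),f(747,342)),
((.036,-.158,.0935),f(77,309)),((.036,.158,.0935),f(703,309)),
(("p0",-.19,.008),f(50,38)),(("p0",.19,.008),f(735,35))]
def res(s,full=False):
    r=Ro.from_euler("z",s[2]); e=[]
    for X,p in F:
        X=[s[3] if X[0]=="p0" else X[0],X[1],X[2]]
        e.append(w2px(m,np.r_[s[:2],0]+r.apply(X))-p)
    return np.array(e) if full else np.ravel(e)
s=least_squares(res,[.537,.068,-.073,-.07],loss="soft_l1"); print(s.x.round(4),np.degrees(s.x[2])); print(res(s.x,True).round(1).tolist())
# wing angles
for a,b in ((( 33,228),(78,405)),((712,212),(738,400))):
    A,B=[px2w(m,*f(*p),.0935) for p in (a,b)]; d=B-A; print(np.degrees(np.arctan2(d[1],d[0])),np.linalg.norm(d))
E
```

```text
[ 0.5344  0.0691 -0.0726 -0.046 ] -4.16230753124409
[[-1.5, 0.2], [0.5, -0.3], [-0.6, -0.7], [0.1, -0.4], [-0.6, 0.9], [2.5, 0.6], [-0.3, -0.1], [0.7, 0.2]]
5.04524162515378 0.05579848436929213
8.690951328508556 0.05970298911135143
```

```bash
cat >> h.py <<'E'
O=np.array([.5344,.0691,0]); YAW=-.0726
RC=Ro.from_euler("z",YAW)
cas=lambda x,y,z: O+RC.apply([x,y,z])
def stat(s): print(s,"t%.1f"%get_clock(),"F",np.round(get_ft_force(),1),"T",np.round(get_ft_torque(),2),"op %.4f"%get_opening(),"gf %.0f"%get_grip_force(),"p",np.round(get_eef_pos(),4),flush=True)
def turn(pos,qs,steps=5):
    a,b=Ro.from_quat(qs[0]),Ro.from_quat(qs[1]); d=(b*a.inv()).as_rotvec()
    for i in range(1,steps+1):
        move_straight(pos,(Ro.from_rotvec(d*i/steps)*a).as_quat(),vel=.1); stat("turn%d"%i)
E
cat > unlock.py <<'E'
from h import *
import sys
s={"right":-1,"left":1}[sys.argv[1]]
p=cas(.036,s*.158,0); TOP=.0935
a0=YAW+np.pi/2-1.4+np.pi/2; qs=quat([a0,a0+1.4],pos=p+[0,0,.1])
up=lambda z:p+[0,0,z]
goto(up(.15),qs[0]); open_gripper(); move_straight(up(TOP-.026),vel=.12); stat("at")
close(50); stat("grip")
h=get_eef_pos()[2]
move_straight(up(h-.0068),vel=.03,stop_force=35); stat("pushed")
turn(up(h-.0068),qs)
move_straight(up(h+.0035),vel=.05); stat("up")
E
python3 unlock.py right
```

```text
at t6.4 F [-0.7  0.2  0.4] T [0.07 0.   0.02] op 0.0931 gf 0 p [ 0.5592 -0.0912  0.0683]
grip t7.6 F [ -0.2 -10.   -1.2] T [-1.68 -0.06 -0.05] op 0.0137 gf 50 p [ 0.5589 -0.0922  0.0675]
pushed t8.0 F [-3.7 -7.1  9.2] T [-1.46  0.61  0.01] op 0.0138 gf 50 p [ 0.5592 -0.0922  0.0618]
turn1 t8.4 F [ -2.1 -11.7   8.7] T [-2.13  0.57  0.03] op 0.0135 gf 50 p [ 0.5593 -0.0926  0.062 ]
turn2 t8.8 F [ -1.4 -14.7   9. ] T [-2.64  0.35 -0.  ] op 0.0133 gf 50 p [ 0.5595 -0.093   0.0622]
turn3 t9.2 F [  0.9 -16.    8.6] T [-3.27 -0.13  0.02] op 0.0138 gf 50 p [ 0.5598 -0.0933  0.0624]
turn4 t9.7 F [ 7.9 -7.2  3.4] T [-1.28 -1.46 -0.01] op 0.0143 gf 5 p [ 0.5603 -0.0924  0.0622]
turn5 t10.1 F [ 6.3 -6.9  8. ] T [-1.39 -1.23  0.04] op 0.0138 gf 50 p [ 0.5605 -0.0922  0.0626]
up t10.5 F [ 18.6  -8.1 -19.8] T [-1.57 -3.76  0.02] op 0.0138 gf 50 p [ 0.5601 -0.092   0.0701]
```

The grip slackened at turn4, then recovered. I'll release and check the stud's state from above.

```bash
python3 - <<'E'
from h import *
open_gripper(); stat("open")
q=quat(YAW+np.pi/2,pos=[.56,.066,.3])[0]
p=get_eef_pos(); move_straight(np.r_[p[:2],.15],vel=.2)
goto(cas(.0,-.11,.3),q); dwell(.2)
m=camera_model("wrist"); im=capture("wrist")[:,:,::-1]; cv2.imwrite("pics/w2.png",im)
for z in (.0935,.097): print(w2px(m,cas(.036,-.158,z)))
u,v=w2px(m,cas(.036,-.158,.097)).astype(int)
a=im[max(v-70,0):v+60,max(u-110,0):u+60]; cv2.imwrite("pics/w2c.png",cv2.resize(a,None,fx=4,fy=4)); print(u-110,v-70)
E
```

```text
open t11.8 F [0.1 0.6 0.6] T [-0.01 -0.07  0.05] op 0.0931 gf 0 p [ 0.5589 -0.0911  0.071 ]
[237.20231373 216.82147306]
[236.83672916 217.65737846]
126 147
```

View pics/w2c.png

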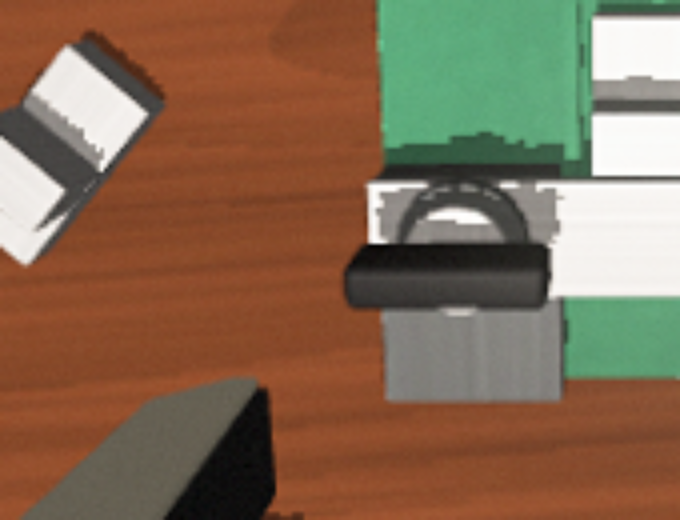

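The right wing now lies along the strip at crop (446,283), sprung out. Left stud next, then pull the strip with it.

```bash
python3 unlock.py left
```

```text
at t17.8 F [-0.2  0.3  1.1] T [0.01 0.02 0.02] op 0.0932 gf 0 p [0.5822 0.2242 0.0683]
grip t19.1 F [ 0.7 -7.7  1.3] T [-1.44 -0.08 -0.02] op 0.0142 gf 50 p [0.5819 0.2231 0.0674]
pushed t19.4 F [-3.4 -8.2 10.6] T [-1.75  0.64  0.03] op 0.0136 gf 50 p [0.5821 0.2231 0.0615]
turn1 t19.9 F [-3.  -9.7  9.5] T [-2.    0.58  0.04] op 0.0138 gf 50 p [0.5821 0.2229 0.0616]
turn2 t20.3 F [ -2.1 -11.6   9.5] T [-2.21  0.49 -0.02] op 0.0133 gf 50 p [0.5822 0.2228 0.0616]
turn3 t20.7 F [ -1.5 -12.8   9.1] T [-2.47  0.21 -0.02] op 0.0135 gf 50 p [0.5823 0.2226 0.0616]
turn4 t21.2 F [ -0.2 -13.7   9.4] T [-2.66  0.1   0.02] op 0.0138 gf 50 p [0.5825 0.2225 0.0617]
turn5 t21.6 F [  1.7 -13.2   9.2] T [-2.71 -0.15 -0.01] op 0.0137 gf 50 p [0.5826 0.2225 0.0618]
up t21.9 F [  6.3 -12.6  -0.7] T [-2.34 -1.07 -0.02] op 0.0140 gf 50 p [0.5825 0.2225 0.0709]
```

```bash
python3 - <<'E'
from h import *
c=cas(.036,.158,.071)
r=move_straight(c+RC.apply([.032,0,0]),vel=.06,stop_force=40); stat(f"pull {r}")
r=move_straight(c+RC.apply([.0375,0,0]),vel=.03,stop_force=25); stat(f"pull2 {r}")
d=RC.inv().apply(get_eef_pos()-c); print(d)
open_gripper(); stat("open")
p=get_eef_pos(); move_straight(np.r_[p[:2],.15],vel=.2)
q=quat(YAW+np.pi/2,pos=[.55,-.1,.36])[0]
goto([.50,-.15,.36],q); dwell(.2)
m=camera_model("wrist"); im=capture("wrist")[:,:,::-1]; cv2.imwrite("pics/w3.png",im)
import pickle; pickle.dump(m,open("w3.pkl","wb")); stat("")
E
```

```text
pull False t22.6 F [  2.4 -11.1   1.2] T [-2.09 -0.49 -0.  ] op 0.0135 gf 50 p [0.6141 0.2202 0.0709]
pull2 False t23.0 F [ -5.1 -10.7   4.1] T [-2.18  0.98  0.04] op 0.0139 gf 50 p [0.6188 0.2199 0.0708]
[ 0.03718632 -0.00143344 -0.00019609]
open t24.3 F [-0.5 -0.1  0.4] T [-0.03 -0.02 -0.04] op 0.0932 gf 0 p [0.6192 0.2214 0.071 ]
 t26.7 F [ 0.2 -0.2  1.2] T [-0.   -0.    0.02] op 0.0927 gf 0 p [ 0.5002 -0.1496  0.3597]
```

View pics/w3.png

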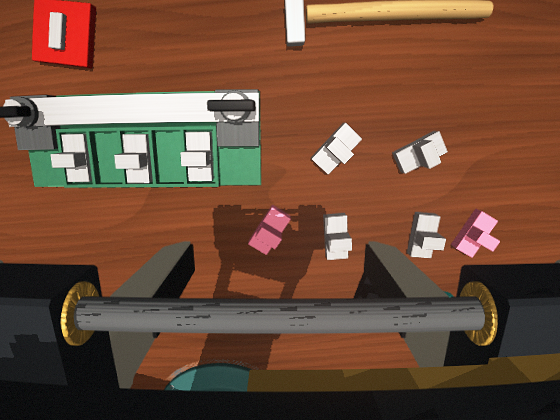

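The strip is open and cells 1 and 3 are visible at about (165,157) and (105,157). Spares are at (337,149), (420,153), (338,238) and (427,235). I'll enlarge the cassette cells and the two spares I plan to use.

```bash
python3 - <<'E'
from h import *
t=cv2.imread("pics/w3.png")
a=cv2.resize(t[85:190,30:265],None,fx=3.3,fy=3.3,interpolation=cv2.INTER_CUBIC)
b=cv2.resize(t[120:178,300:455],None,fx=5,fy=4,interpolation=cv2.INTER_CUBIC)
b=np.hstack([b,np.zeros((b.shape[0],a.shape[1]-b.shape[1],3),np.uint8)]) if b.shape[1]<a.shape[1] else b[:,:a.shape[1]]
cv2.imwrite("pics/w3c.png",np.vstack([a,b])); print(a.shape,b.shape)
E
```

```text
(346, 776, 3) (232, 776, 3)
```

View pics/w3c.png

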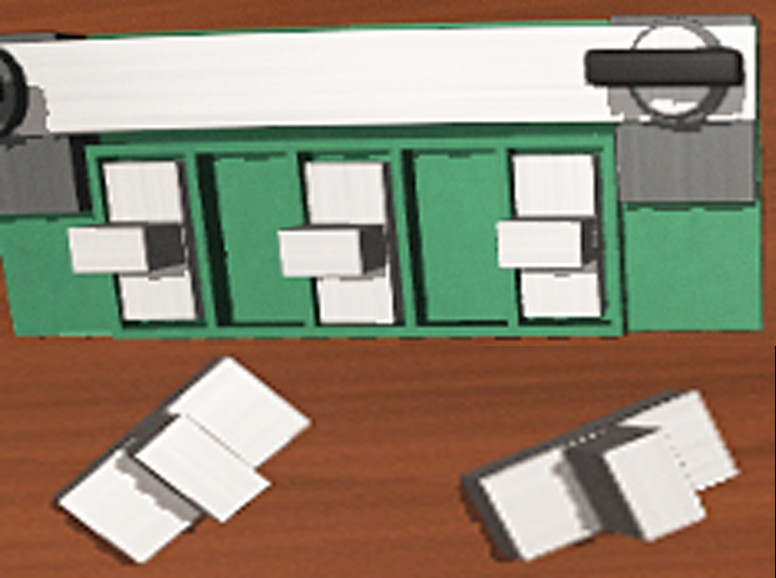

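```bash
python3 - <<'E'
from h import *
import pickle
from scipy.optimize import least_squares
m=pickle.load(open("w3.pkl","rb"))
f=lambda u,v:(29.65+u/3.3,84.65+v/3.3)
g=lambda u,v:(299.6+u/5,119.6+(v-346)/4)
F=[((.046,-.125,.024),f(615,137)),((-.046,-.125,.024),f(624,335)),((.046,.125,.024),f(88,147)),((-.046,.125,.024),f(113,337)),
((.052,-.19,.041),f(757,121)),((-.046,-.19,.008),f(763,330))]
def fit(F,s0):
    def res(s):
        r=Ro.from_euler("z",s[2]); return np.array([w2px(m,np.r_[s[:2],0]+r.apply(X))-p for X,p in F])
    s=least_squares(lambda s:res(s).ravel(),s0,loss="soft_l1").x; print(s.round(4),np.degrees(s[2]).round(1),res(s).round(1).tolist()); return s
c=fit(F,[.534,.069,-.073])
d=lambda P,T: [((x,y,.02),g(*p)) for (x,y),p in zip(((.037,-.018),(.037,.018),(-.037,-.018),(-.037,.018)),P)]+[((x,y,.052),g(*p)) for (x,y),p in zip(((.01,-.018),(.01,.018),(-.01,-.018),(-.01,.018)),T)]
# +x end = upper right in image; image right=-y
A=d([(310,422),(227,357),(142,562),(60,500)],[(270,483),(185,413),(220,522),(135,455)])
B=d([(740,472),(692,392),(522,560),(480,478)],[(705,515),(655,430),(652,540),(605,460)])
for P in (A,B): fit(P,[.50,-.2 if P is A else -.33,-.6])
E
```

```text
[ 0.5352  0.0677 -0.0719] -4.1 [[0.0, -0.4], [-0.1, 0.5], [-0.8, -0.6], [0.3, 0.6], [0.1, 0.0], [0.3, 0.1]]
[ 0.5255 -0.2378 -0.8165] -46.8 [[0.4, -0.0], [0.3, -0.5], [-0.3, 0.6], [-0.6, 0.2], [0.4, -0.1], [-0.4, -0.1], [0.5, 0.3], [-0.3, -0.2]]
[ 0.5112 -0.3691 -1.1415] -65.4 [[-0.4, 0.3], [0.6, -0.7], [0.3, 0.7], [-0.5, 0.7], [0.7, 0.2], [1.5, -0.7], [-1.1, 0.4], [-1.1, -1.6]]
```

```bash
sed -i 's/^O=.*/O=np.array([.5352,.0677,0]); YAW=-.0719/' h.py; cat > pp.py <<'E'
from h import *
def pp(x,y,a,cell):
    up=np.array([x,y,0]); T=cas(0,(cell-2)*.049,0); h=.0365
    qp=quat(a,pos=up+[0,0,.12])[0]; ql=quat(YAW,pos=T+[0,0,.16])[0]
    goto(up+[0,0,.14],qp); move_straight(up+[0,0,h],vel=.12); stat("at"); close(40); stat("grip")
    move_straight(up+[0,0,.17],vel=.15); stat("lift")
    goto(T+[0,0,.17],ql); stat("over")
    move_straight(T+[0,0,h+.022],vel=.12); stat("near")
    r=move_straight(T+[0,0,h+.0085],vel=.03,stop_force=7); stat(f"down {r}")
    open_gripper(); stat("rel"); move_straight(T+[0,0,.17],vel=.2)
E
python3 - <<'E'
from pp import *
pp(.5255,-.2378,-.8165,1)
q=quat(YAW+np.pi/2,pos=[.55,-.1,.36])[0]
goto([.50,-.15,.36],q); dwell(.2)
cv2.imwrite("pics/w4.png",capture("wrist")[:,:,::-1])
a,b=[cv2.imread(f"pics/w{i}.png")[125:180,385:455].astype(int) for i in (3,4)]; print("diff B",abs(a-b).mean(),abs(a-b).max()); stat("")
E
```

```text
at t28.6 F [ 0.8 -0.   0.4] T [-0.01 -0.03  0.04] op 0.0927 gf 0 p [ 0.5259 -0.238   0.0374]
grip t29.8 F [ 0.9 -0.6  0.2] T [-0.17 -0.23 -0.04] op 0.0202 gf 40 p [ 0.5256 -0.2378  0.0366]
lift t30.8 F [ 0.4  0.  -4. ] T [-0.01 -0.04 -0.02] op 0.0198 gf 40 p [ 0.5251 -0.2376  0.1688]
over t31.8 F [ 0.1 -0.9 -3.9] T [-0.04 -0.07  0.07] op 0.0195 gf 40 p [0.5318 0.018  0.1698]
near t32.9 F [-0.1 -0.5 -3.3] T [-0.06 -0.08 -0.  ] op 0.0198 gf 40 p [0.5321 0.0188 0.0593]
down True t33.4 F [-0.8 -0.9  5.3] T [-0.05  0.03 -0.03] op 0.0194 gf 40 p [0.5314 0.0189 0.0445]
rel t34.6 F [ 0.1  0.2 -0. ] T [-0.08 -0.05 -0.01] op 0.0934 gf 0 p [0.5308 0.0189 0.0437]
diff B 2.893073593073593 100
 t36.8 F [-0.1 -0.3 -0.1] T [ 0.03  0.05 -0.  ] op 0.0930 gf 0 p [ 0.5001 -0.1496  0.3594]
```

View pics/w4.png

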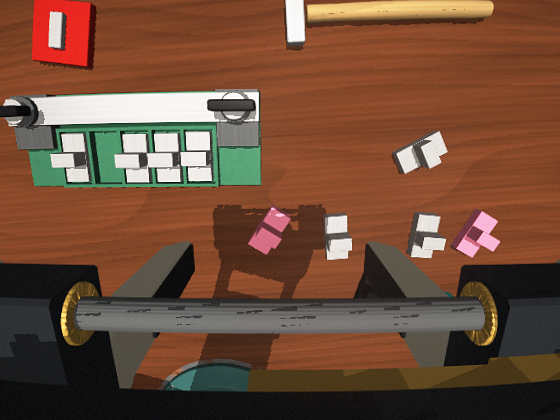

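The first spare sits flat in cell 1 at (167,158). B is unmoved at (420,152), so it goes into cell 3.

```bash
python3 - <<'E'
from pp import *
pp(.5112,-.3691,-1.1415,3)
p=np.array([.56,.066,.36]); q=quat(YAW+np.pi/2,pos=p)[0]
goto(p,q); dwell(.2); stat("")
im=capture("wrist")[:,:,::-1]; cv2.imwrite("pics/w5.png",cv2.resize(im[110:230,145:415],None,fx=2.9,fy=2.9,interpolation=cv2.INTER_CUBIC))
E
```

```text
at t39.0 F [-0.8  0.5  0.7] T [ 0.04 -0.01  0.02] op 0.0929 gf 0 p [ 0.5116 -0.3694  0.0374]
grip t40.1 F [ 0.8 -2.  -0.4] T [-0.32 -0.21 -0.01] op 0.0198 gf 40 p [ 0.5113 -0.3692  0.0366]
lift t41.2 F [ 1.2  0.6 -4.9] T [0.01 0.01 0.01] op 0.0197 gf 40 p [ 0.5109 -0.3688  0.1687]
over t43.0 F [ 0.1 -0.5 -4.2] T [-0.06 -0.03 -0.01] op 0.0195 gf 40 p [0.539  0.1158 0.17  ]
near t44.0 F [ 0.2 -0.6 -3.9] T [ 0.02 -0.04 -0.04] op 0.0197 gf 40 p [0.5392 0.1167 0.0594]
down True t44.5 F [-0.6 -0.2  5. ] T [-0.08  0.03  0.03] op 0.0195 gf 40 p [0.5385 0.1165 0.0446]
rel t45.7 F [-1.  -0.7 -0. ] T [-0.03 -0.01 -0.03] op 0.0929 gf 0 p [0.5379 0.1164 0.0437]
 t48.2 F [-0.2 -0.1  0.5] T [ 0.14 -0.18  0.02] op 0.0933 gf 0 p [0.5599 0.0661 0.3596]
```

View pics/w5.png

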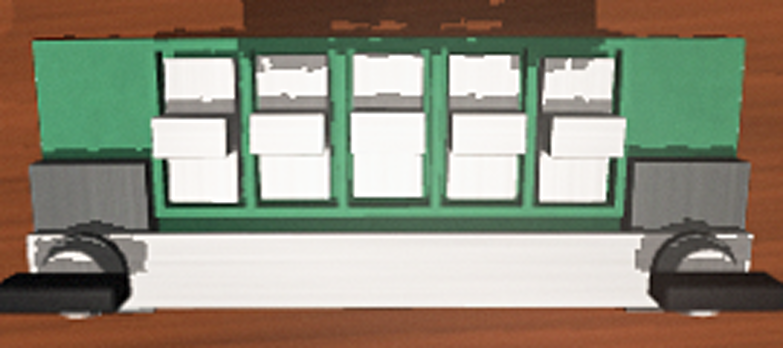

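All five cells are full and flat, strip still open. Closing it with the left wing, then lock left, then right.

```bash
cat > lock.py <<'E'
from h import *
import sys
s={"right":-1,"left":1}[sys.argv[1]]
p=cas(.036,s*.158,0); qs=quat([YAW,YAW-1.39],pos=p+[0,0,.1]); up=lambda z:p+[0,0,z]; Z=.071
x=RC.apply([1,0,0])
if s>0:
    goto(up(.16)+.036*x,qs[0]); move_straight(up(Z)+.036*x,vel=.12); close(50); stat("grip")
    move_straight(up(Z)+.004*x,vel=.06,stop_force=40); stat("slide")
    print(move_straight(up(Z)-.0008*x,vel=.03,stop_force=25)); stat("home"); dwell(.4)
else:
    goto(up(.16),qs[0]); move_straight(up(Z),vel=.12); close(50); stat("grip")
move_straight(up(Z-.0108),vel=.03,stop_force=35); stat("pushed")
turn(up(Z-.0108),qs)
move_straight(up(Z-.0035),vel=.04); stat("up")
open_gripper(); move_straight(up(.16),vel=.2); stat("off")
E
python3 lock.py left
```

```text
grip t51.9 F [ 1.8  0.8 -0.5] T [-0.01 -0.17 -0.  ] op 0.0133 gf 50 p [0.6184 0.2201 0.071 ]
slide t52.6 F [-3.7 -0.6  2. ] T [-0.23  0.59  0.02] op 0.0135 gf 50 p [0.586  0.2224 0.0709]
False
home t52.9 F [ 7.5 -1.  -3.3] T [-0.25 -1.61  0.  ] op 0.0136 gf 50 p [0.5824 0.2226 0.071 ]
pushed t53.8 F [-2.  -2.6  9.9] T [-0.56  0.39 -0.03] op 0.0136 gf 50 p [0.5828 0.2227 0.0611]
turn1 t54.2 F [-2.6 -2.6 10. ] T [-0.51  0.42 -0.04] op 0.0139 gf 50 p [0.5827 0.2227 0.0612]
turn2 t54.7 F [-2.1 -2.   9.6] T [-0.51  0.5  -0.04] op 0.0138 gf 50 p [0.5827 0.2227 0.0612]
turn3 t55.1 F [-2.6 -2.9  9.8] T [-0.47  0.51 -0.03] op 0.0139 gf 50 p [0.5827 0.2227 0.0612]
turn4 t55.5 F [-1.9 -1.8  8.6] T [-0.5   0.5  -0.07] op 0.0138 gf 50 p [0.5827 0.2228 0.0612]
turn5 t56.0 F [-2.1 -2.1  9.7] T [-0.42  0.58 -0.02] op 0.0136 gf 50 p [0.5827 0.2228 0.0612]
up t56.3 F [ 1.  -0.2  1.5] T [-0.15 -0.25  0.04] op 0.0137 gf 50 p [0.5826 0.2227 0.0675]
off t58.2 F [-1.   0.6 -0.2] T [ 0.    0.03 -0.01] op 0.0932 gf 0 p [0.5822 0.2226 0.1589]
```

```bash
python3 lock.py right; python3 - <<'E'
from h import *
p=np.array([.56,.066,.36]); q=quat(YAW+np.pi/2,pos=p)[0]
goto(p,q); dwell(.2)
m=camera_model("wrist")
for s in (-1,1): print([((w2px(m,cas(.036,s*.158,z))-[145,110])*2.9).round(0).tolist() for z in (.089,.0935,.097)])
im=capture("wrist")[:,:,::-1]; cv2.imwrite("pics/w6.png",cv2.resize(im[110:230,145:415],None,fx=2.9,fy=2.9,interpolation=cv2.INTER_CUBIC))
E
```

```text
grip t62.0 F [ 6.5 -1.  -3.5] T [-0.08 -1.29 -0.04] op 0.0137 gf 50 p [ 0.5604 -0.0925  0.0711]
pushed t62.5 F [2.2 0.4 9.7] T [ 0.13 -0.24  0.02] op 0.0140 gf 50 p [ 0.5606 -0.0926  0.0613]
turn1 t62.9 F [ 1.5  1.4 10.5] T [ 0.16 -0.22 -0.01] op 0.0137 gf 50 p [ 0.5606 -0.0925  0.0614]
turn2 t63.4 F [0.8 0.8 9.7] T [ 0.26 -0.18 -0.09] op 0.0139 gf 50 p [ 0.5606 -0.0925  0.0614]
turn3 t63.8 F [ 1.3  1.6 10.3] T [ 0.29 -0.23 -0.01] op 0.0138 gf 50 p [ 0.5606 -0.0925  0.0614]
turn4 t64.2 F [0.7 1.1 9.2] T [ 0.42 -0.25  0.01] op 0.0137 gf 50 p [ 0.5606 -0.0924  0.0614]
turn5 t64.6 F [ 1.5  1.5 10. ] T [ 0.42 -0.3  -0.04] op 0.0136 gf 50 p [ 0.5606 -0.0924  0.0614]
up t65.0 F [6.1 0.4 0.5] T [ 0.07 -1.21 -0.02] op 0.0138 gf 50 p [ 0.5605 -0.0925  0.0678]
off t66.9 F [-0.3  0.1 -0.3] T [ 0.02  0.05 -0.07] op 0.0927 gf 0 p [ 0.5594 -0.0924  0.1588]
[[48.0, 220.0], [45.0, 222.0], [42.0, 223.0]]
[[724.0, 219.0], [727.0, 221.0], [730.0, 223.0]]
```

View pics/w6.png

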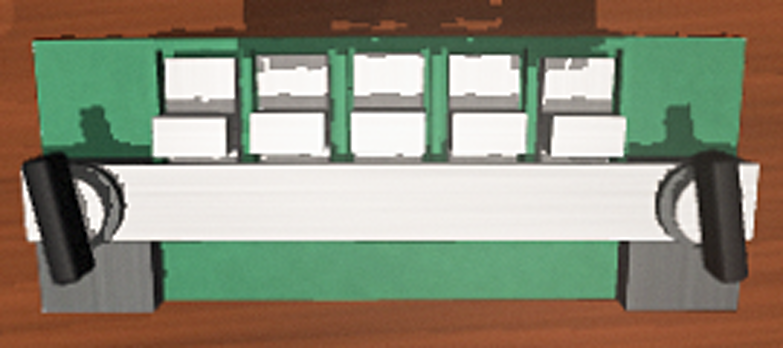

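All five blocks are in, the strip is home and both wings lie across it, as in the starting view. The spring force dropped to about 1 N at 3.5 mm, so both studs are caught. Handing in.

```bash
python3 -c "
from cell import *
print(close_job())"
```

```text
the job is handed in; nothing more can be done
None
```

I topped up the cassette and handed the job in at about 70 s: two spares fill empty cells 1 and 3, and the last wrist picture shows all five cells full, the strip home and both studs turned across it. Both studs read as locked from the spring force; `close_job` returned no verdict.

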